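# Lock the lid of the domino jar

## Robot

A 6-joint arm with a two-finger parallel gripper is mounted at the origin on the work surface. World frame = base frame: x ahead of the robot, y to its left, z up, the work surface at z = 0. Lengths are in m, angles in degrees, forces in N, time in s.
With the tool pointing down it reaches from about 0.275 to 0.85 m from the base axis. Payload 19 kg.
Tool frame: the origin (TCP) lies at the very end of the fingers, on their centre line; the grasp point (between the pads) lies 19 mm behind it; y points along the fingers, z is the direction in which the jaws open and shut, and the axes are right-handed (so a half turn about y gives the same grasp; the last joint's range is limited). The gripper opens to 85 mm and grips with 20 to 120 N. Pads are 22 mm wide; open, the fingers measure 114 mm over their backs; the gripper's body (76 mm by 85 mm) begins 54 mm behind the grasp point. The pads swing forward as they close: fully open they stand 13 mm farther back than shut.
Start: joints at [61.765, 8.623, 82.357, -0, 89.026, -7.678], TCP at [0.202, 0.538, 0.231] pointing down, gripper open.
Joint ranges: [-160.23, 160.23], [-39.13, 120.54], [6.94, 153.29], [-79.49, 259.48], [9.18, 160.14], [-161.06, 161.06]. Speed limits (degrees/s): [108.29, 108.29, 127.2, 172.46, 172.46, 172.46].

## Interface

Orientations are given as [roll, pitch, yaw] about the fixed x, y, z axes, in that order (R = Rz(yaw) Ry(pitch) Rx(roll)).
In Python, from workcell import robot, gripper_to, inverse_kinematics, snapshot, sensors gives the robot as it stands. Calls block until the motion is done:
- robot.goto(position, orientation): joint-space move of the TCP to a pose.
- robot.movel(position, frame=None, max_speed=0.15): straight line of the TCP; frame=None keeps the orientation; max_speed is the mean speed in m/s.
- robot.move_j(angles): joint-space move.
- gripper_to(opening, strength=None): finger opening in m; strength is the grip in N (None keeps the last); returns when the fingers have stopped.
- robot.dwell(seconds).
- inverse_kinematics(position, orientation): joint angles nearest the present ones, or None.
- snapshot(name): name is "scene" or "side" or "wrist"; returns a dict with "image" (400x640x3 uint8, red, green, blue), "mtx" (3x3 intrinsics, pixels), "distortion" ([k1, k2, p1, p2, k3] as OpenCV has them; the pictures are not rectified), "camera_from_world" (4x4, takes a point from world to camera coordinates). Camera axes: x right, y down, z forward; pixel columns grow to the right and rows downward; lengths in m; the calibration is good to about 2 mm. A picture is of the moment at which its call begins. There is no depth.
A pose or a line that the arm cannot do raises robot.IKError and nothing moves.
- robot.sign_off(): hands the job in, once; it reports no verdict.
Readings, each from a call of its own:
- sensors.current_t(): time.
- sensors.current_q(): joint angles.
- sensors.current_joint_vel(): joint speeds.
- sensors.current_joint_torque(): joint torques, N m.
- sensors.current_tool_pos(): TCP position.
- sensors.current_tool_rot(): TCP orientation.
- sensors.current_contact_force(): force on the tool from outside, world axes, zero at the start.
- sensors.current_ft_torque(): the same for the moment, N m.
- sensors.current_finger_gap(): finger opening in m.
Only numpy, scipy, OpenCV 4.12 (cv2) and the standard library are available. Lean on these libraries where they do the work, as an engineer would, in place of code of your own. Each camera call takes 0.05 s, during which the arm holds its last target. There are 200 camera calls.

## Task

Lock the domino jar. Turn its lid by the wooden bar knob, keeping the lid down on the jar all the time, until the notch in the lid's edge is squarely under the foot of the steel latch (the foot may be clamped a little off-centre, so feel for it); then push the latch all the way down so that its foot sits in the notch. Leave the score board, ashtray, teaspoon and domino where they are.

Things in the scene. Friction and masses are not known exactly. Their poses are not given: they have to be found in the camera images.
- stand: Fixed wooden base board 195 x 136 x 15 mm carrying an open glass jar (outer diameter 112 mm, rim at z = 120 mm) that holds a few dominoes. Origin on the table under the jar's axis, z up. Its +x axis points from the jar's axis to the latch post: a steel post 20 x 22 mm, 97 mm from the axis, on which the latch slides. The stand is found at any yaw.
- latch (a joint): How far the steel latch has been pushed down its post, m: 0 = fully up, about 0.008 = foot blocked by the top of the lid (notch not under it), 0.024 = fully home with the foot in the notch, flush with the lid's top. It is stiff (about 3 N) and stays where it is left; it has no spring. It starts at 0 to 4 mm.
- latch_top (a point): Centre of the flat top of the latch's steel sleeve (36 x 36 mm, 46 mm tall), where to push; 97 mm from the jar's axis, at z = 200 mm with the latch fully up and 176 mm when home. If the latch stops at about 8 mm, the foot has met the lid's top: turn the lid a little and push again.
- crosshead (a point): Middle of the face, towards the jar, of the crosshead below the sleeve (79 mm from the jar's axis), level with the foot's underside. The foot juts from it towards the axis: a steel finger 14 mm wide, 16 mm tall, its end at 60 mm radius. It is clamped firmly up to 6 mm to either side (stand y) of this point; no reading tells where: it must be seen or found by touch.
- lid: Loose round aluminium lid, 144 mm across and 16 mm thick, 0.35 kg, lying on the jar's rim and centred by a plug with 1.5 mm play. Origin on its axis at the underside of the disc (z = 120 mm on the jar); z up; +x points to its one notch. It must be turned by about 97 to 180 degrees, either way round; no stops.
- lid_notch (a point): Middle of the notch in the lid's edge at the lid's top face: the notch is 20 mm wide, from 56 mm radius out to the edge (72 mm), cut right through, open outwards. This point lies 64 mm from the lid's axis along lid +x.
- knob_grip (a point): Grip point on the lid's axis in the wooden bar knob: bar 60 mm long along lid x, 18 mm wide along lid y, 36 mm tall, standing on a 22 mm stem; bar from 24 to 60 mm above the lid's top, this point 44 mm above it (z = 180 mm).
- score_board: Bystander: wooden peg board for scoring, 70 x 240 x 18 mm with small brass pegs standing 28 mm above it, loose on the table. Origin under its centre; long side along y.
- ashtray: Bystander: orange ceramic ashtray, 110 mm across, 32 mm tall, loose. Origin under its centre.
- teaspoon: Bystander: steel teaspoon 140 mm long along its x, loose, lying flat.
- domino: Bystander: cream domino 50 x 25 x 11 mm, lying flat, loose. Origin under its centre.
There are look-alikes about, which are no part of the job. Of the things that look like the lid, the smaller one is meant. There is more than one size of the stand; the one meant has the size given above.

How it is judged (in metres and radians):
On the way:
1. the lid's notch has been brought to the latch, the foot not yet in it (y of lid_notch in the frame of stand between -0.012 and 0.012 m and x of lid_notch in the frame of stand above 0.05 m and value of joint latch below 0.012 m), for 0.1 s.
At the end, for the whole second after the job is handed in: The latch is pushed down by more than 20 mm of its 24 mm, its foot in the notch (middle of the notch within 12 mm of the latch's middle line, on the latch's side), and the lid lies flat (within 3 degrees) and still on the jar's rim (y of lid_notch in the frame of stand between -0.012 and 0.012 m and x of lid_notch in the frame of stand above 0.05 m and value of joint latch above 0.02 m and height (world z) of lid below 0.125 m and angle between lid's own z axis and vertical below 0.06 rad and linear speed of lid below 0.01 m/s); the robot touches nothing.
It fails at once if the lid is lifted off the jar or tipped (10 mm up, or 0.2 rad) (height (world z) of lid above 0.13 m or angle between lid's own z axis and vertical above 0.2 rad).
It fails at once if the score board is moved by more than 25 mm (distance of score_board from where it was at the start of the episode above 0.025 m).
It fails at once if the ashtray is moved by more than 25 mm (distance of ashtray from where it was at the start of the episode above 0.025 m).
It fails at once if the teaspoon is moved by more than 25 mm (distance of teaspoon from where it was at the start of the episode above 0.025 m).
It fails at once if the domino is moved by more than 25 mm (distance of domino from where it was at the start of the episode above 0.025 m).
It also fails if it takes over 72 s, if anything falls off the work surface, if the arm or the gripper's body presses on something with over 40 N, if the wrist force passes 120 N, or if a joint passes its speed limit or range.

## Working session

There is one attempt and no reset: what is moved stays moved. The work goes in short steps, each a Python script; the robot and the scene stay as the last script left them, time stands still between calls to the robot, and variables do not carry over. Pictures are saved under pics/ and viewed, about 8 in all and at most 12, crops included, and the job is handed in when it is done.

```bash
ls; mkdir -p pics
cat > h.py <<'E'
import numpy as np, cv2
from workcell import robot, gripper_to, inverse_kinematics, snapshot, sensors
def save(s,name,crop=None,scale=1):
    im=s["image"][:,:,::-1]
    if crop: im=im[crop[1]:crop[3],crop[0]:crop[2]]
    cv2.imwrite("pics/"+name,cv2.resize(im,None,fx=scale,fy=scale,interpolation=cv2.INTER_CUBIC))
def ray(s,uv):
    p=cv2.undistortPoints(np.array([[uv]],float),s["mtx"],np.array(s["distortion"],float))[0,0]
    T=np.array(s["camera_from_world"]);R=T[:3,:3]
    return -R.T@T[:3,3], R.T@np.array([p[0],p[1],1])
def atz(s,uv,z):
    o,d=ray(s,uv); return o+d*(z-o[2])/d[2]
def proj(s,P):
    T=np.array(s["camera_from_world"])
    r=cv2.projectPoints(np.array(P,float).reshape(-1,3),cv2.Rodrigues(T[:3,:3])[0],T[:3,3],s["mtx"],np.array(s["distortion"],float))[0]
    return r[:,0]
E
python3 - <<'E'
from h import *
import pickle
S={n:snapshot(n) for n in("scene","side","wrist")}
pickle.dump(S,open("s0.pkl","wb"))
a=np.vstack([S["scene"]["image"],S["side"]["image"]])
for n in S: save(S[n],f"{n}0.png",scale=1.25); print(n,ray(S[n],(320,200)))
print(sensors.current_t(),sensors.current_tool_rot())
E
```

```text
pics
scene (array([1.6598588 , 0.11628435, 0.8428939 ]), array([-0.84457267, -0.11803039, -0.52245267]))
side (array([ 0.03600287, -0.66901283,  1.13015782]), array([ 0.43010372,  0.47587774, -0.76740914]))
wrist (array([0.12341351, 0.56767294, 0.37324513]), array([ 0.29817243, -0.1074891 , -0.94847747]))
0.15 [-9.00515407e+01  5.76711255e-03 -2.05583218e+01]
```

View pics/scene0.png

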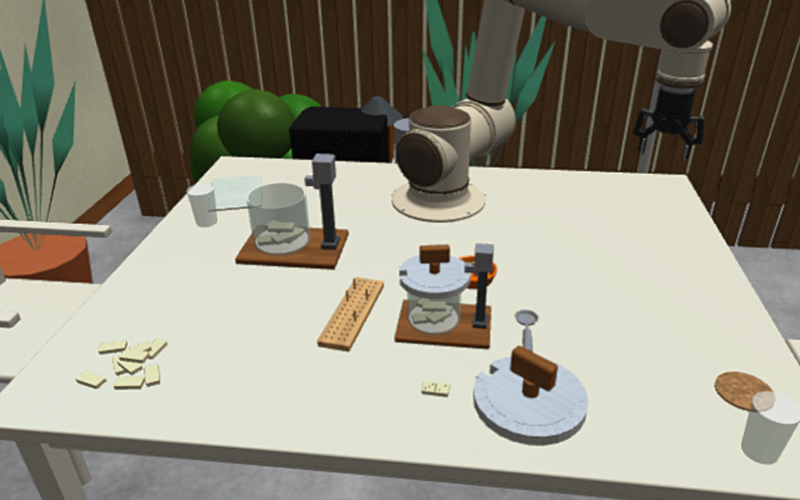

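View pics/side0.png

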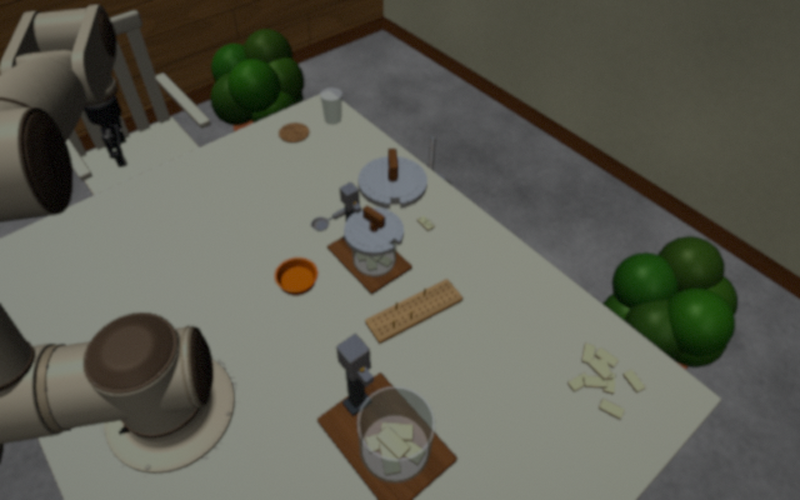

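Pixels below are for the 1.25x pictures.

- **Lid candidates:** the one on the jar is at scene (435,270) and side (373,230). A bigger one lies on the table at scene (530,395) and side (392,180).
- **Stand candidates:** the one under the lid is at scene (445,320). A larger open one is at scene (290,225).

I choose the smaller lid on its jar, with its latch at side (349,190) and its notch near side (397,240). I'll measure these and check with a close crop.

Run:
```python
from h import *
import pickle
S=pickle.load(open("s0.pkl","rb"))
a=S["side"];b=S["scene"]
f=lambda s,u,v,z:print(np.round(atz(s,(u/1.25,v/1.25),z),3))
f(a,374,229,.136);f(a,397,240,.136);f(a,349,187,.198)
f(a,374,214,.196)
f(b,435,268,.136);f(b,484,248,.198);f(b,434,249,.196)
f(a,372,289,.015);f(a,329,247,.015);f(a,410,265,.015) # board corners
f(b,398,336,.015);f(b,491,338,.015);f(b,405,303,.015)
save(a,"crop1.png",(250,135,350,240),5)
s=b["image"][185:290,305:405]; 
A=cv2.resize(np.hstack([a["image"][130:240,250:350],b["image"][185:295,310:410]])[:,:,::-1],None,fx=4,fy=4,interpolation=cv2.INTER_CUBIC)
cv2.imwrite("pics/crop1.png",A)
```

```text
[0.587 0.037 0.136]
[ 0.608 -0.024  0.136]
[0.591 0.138 0.198]
[0.583 0.031 0.196]
[0.579 0.036 0.136]
[0.593 0.132 0.198]
[0.604 0.035 0.196]
[ 0.526 -0.03   0.015]
[0.522 0.148 0.015]
[ 0.649 -0.032  0.015]
[ 0.654 -0.032  0.015]
[0.64  0.156 0.015]
[ 0.54  -0.031  0.015]
```

View pics/crop1.png

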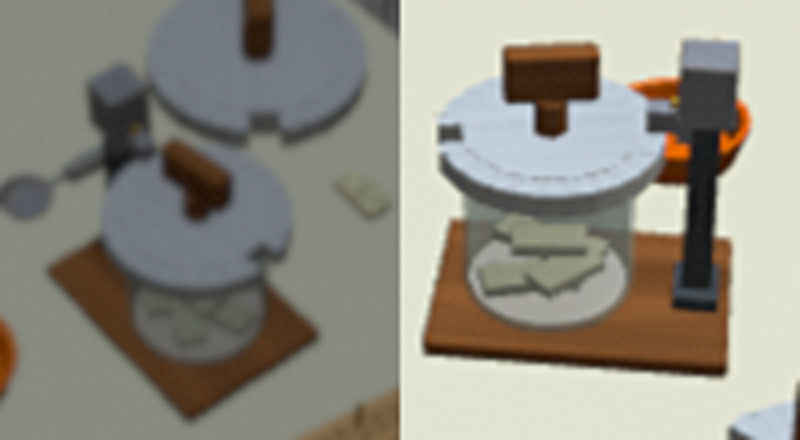

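The crop shows the notch at left panel (265,258) and right panel (452,132). It faces away from the latch, and the foot points at the jar. The radii and board size match the smaller stand: centre about (0.585, 0.036), stand yaw about 87°, lid yaw about -70°. Next I go above it for one wrist look and check joint ranges for the turn.

Run:
```python
from h import *
for y in (-75,-70,0,87,90,110,180,-93):
    q=inverse_kinematics([.585,.036,.165],[-90,0,y]); print(y,None if q is None else np.round(q,1))
robot.goto([.590,.125,.32],[-90,0,87])
s=snapshot("wrist"); import pickle; pickle.dump(s,open("w1.pkl","wb")); save(s,"w1.png",scale=1.25)
print(sensors.current_t(),sensors.current_tool_pos(),sensors.current_tool_rot(),ray(s,(320,200)))
```

```text
-75 [ -4.   11.7  86.5   0.   81.8 -19. ]
-70 [ -4.   11.7  86.5   0.   81.8 -24. ]
0 [ -4.   11.7  86.5   0.   81.8 -94. ]
87 None
90 None
110 [ -4.   11.7  86.5  -0.   81.8 156. ]
180 [-4.  11.7 86.5 -0.  81.8 86. ]
-93 [-4.  11.7 86.5  0.  81.8 -1. ]Traceback (most recent call last):
  File "<stdin>", line 4, in <module>
workcell.IKError: the arm cannot take that pose within its joint ranges
```

Run:
```python
from h import *
robot.goto([.553,.115,.32],[-90,0,112])
s=snapshot("wrist"); import pickle; pickle.dump(s,open("w1.pkl","wb")); save(s,"w1.png",scale=1.25)
print(sensors.current_t(),sensors.current_tool_pos(),sensors.current_tool_rot(),ray(s,(320,200)))
```

```text
Traceback (most recent call last):
workcell.IKError: the arm cannot take that pose within its joint ranges
```

Run:
```python
from h import *
print(np.round(inverse_kinematics([.543,.11,.32],[-90,0,122]),1))
robot.goto([.543,.11,.32],[-90,0,122])
s=snapshot("wrist"); import pickle; pickle.dump(s,open("w1.pkl","wb")); save(s,"w1.png",scale=1.25)
print(sensors.current_t(),sensors.current_tool_pos(),sensors.current_tool_rot(),ray(s,(320,200)))
```

```text
[  3.5   5.3  75.9  -0.   98.8 151.5]
2.6583 [0.54289991 0.11040285 0.31995195] [-8.99978027e+01 -3.43674843e-03  1.22069176e+02] (array([0.58678363, 0.03978418, 0.4624014 ]), array([-0.17146751,  0.26683357, -0.94840337]))
```

View pics/w1.png

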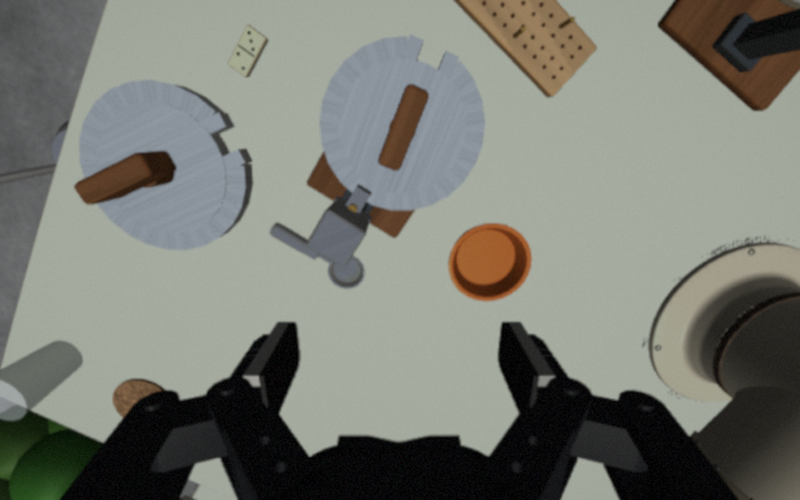

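Run:
```python
from h import *
import pickle
s=pickle.load(open("w1.pkl","rb")); save(s,"w1c.png",(240,20,400,215),3)
```

```text
(no output)
```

View pics/w1c.png

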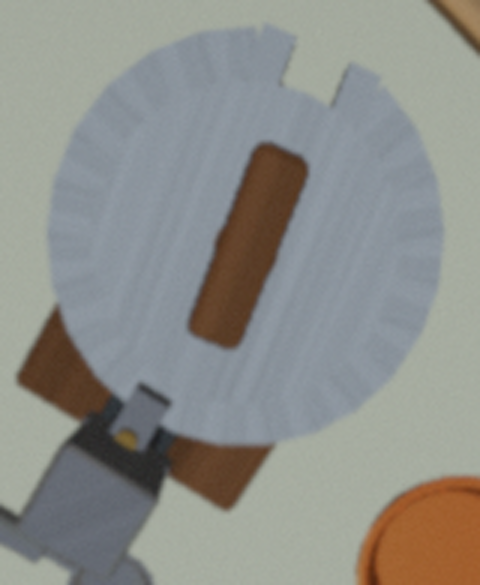

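Run:
```python
from h import *
import pickle
from scipy.optimize import least_squares
s=pickle.load(open("w1.pkl","rb"))
W=lambda pts,z:np.array([atz(s,(240+x/3,20+y/3),z)[:2] for x,y in pts])
E=W([(50,225),(443,235),(130,62),(400,110),(430,330),(350,420),(245,445),(58,300)],.136)
r=least_squares(lambda p:np.hypot(*(E-p[:2]).T)-p[2],[.585,.036,.072]);print("lid",r.x,r.fun*1e3)
c=r.x[:2];A=lambda v:np.degrees(np.arctan2(v[1],v[0]))
N=W([(280,85),(333,105),(296,38),(350,63)],.136)
print("notch",N, A(N[:2].mean(0)-c),A(N[2:].mean(0)-c),np.hypot(*(N-c).T))
K=W([(252,145),(308,165),(190,330),(243,350)],.196);print("knob",K.mean(0),A(K[:2].mean(0)-K[2:].mean(0)),np.hypot(*(K[:2].mean(0)-K[2:].mean(0))))
L=W([(78,445),(160,498),(20,520),(105,570)],.198);print("latch",L.mean(0),A(L.mean(0)-c),np.hypot(*(L.mean(0)-c)), A(L[:2].mean(0)-L[2:].mean(0)))
print("sleeve sides",np.hypot(*(L[0]-L[1])),np.hypot(*(L[0]-L[2])))
F=W([(140,385),(171,405),(117,435),(157,448)],.158)
print("foot",F,A(F[:2].mean(0)-c),np.hypot(*(F[:2].mean(0)-c)),A(F[2:].mean(0)-c))
B=W([(18,380),(228,510)],.015);print("board corners",B,A(B[0]-B[1]),np.hypot(*(B[0]-B[1])),"mid",B.mean(0),A(B.mean(0)-c))
```

```text
lid [0.58453023 0.03640953 0.07259281] [-0.5085441  -1.05121186  1.685199   -1.36177696  1.62694357  1.0454155
 -1.03734625 -0.39867889]
notch [[ 0.60427893 -0.0162623 ]
 [ 0.58523949 -0.02080538]
 [ 0.60752716 -0.03131601]
 [ 0.58762798 -0.03479911]] -79.45380400830972 -79.36260726796321 [0.0562524  0.0572193  0.07152347 0.07127599]
knob [0.58517409 0.03647305] -77.62764553578697 0.05557269951210899
latch [0.58585629 0.13097839] 89.19664265541238 0.09457816093399268 -96.44157288995132
sleeve sides 0.030973389030745056 0.032297934923470155
foot [[0.59312073 0.09491536]
 [0.58006764 0.09520067]
 [0.59118208 0.11504819]
 [0.5763822  0.11147872]] 87.98447919917805 0.05868479546641797 90.55769390213858
board corners [[0.65182815 0.15249434]
 [0.52076832 0.15440831]] -0.8366775054579824 0.13107379942774122 mid [0.58629823 0.15345132] 89.13457009739498
```

Lid yaw is about -79° and the knob agrees at (0.585, 0.0365). Stand yaw is about 89°, and the foot looks nearly centred (0 ± 2 mm). I'll grip at tool yaw 107, the nearest reachable to the bar's 101, and turn counter-clockwise.

Run:
```python
from h import *
F=lambda t:print(t,np.round(sensors.current_contact_force(),1),np.round(sensors.current_ft_torque(),2),np.round(sensors.current_tool_pos(),4),round(sensors.current_t(),1))
gripper_to(.05,30)
robot.goto([.585,.0365,.27],[-90,0,107])
robot.movel([.585,.0365,.164],max_speed=.08);F("down")
gripper_to(.0,30);print(sensors.current_finger_gap());F("grip")
q=np.array(sensors.current_q());print(q)
if .015<sensors.current_finger_gap()<.021:
  for d in (50,100,140):
    p=q.copy();p[5]-=d;robot.move_j(list(p));F(d)
```

```text
down [0.2 0.1 0.4] [-0.02 -0.04  0.08] [0.5852 0.0365 0.1645] 5.0
0.017457369128477562
grip [3.3 1.6 4.4] [ 0.24 -0.65 -0.05] [0.5854 0.0366 0.1645] 5.5
[-3.95513616e+00  1.16989187e+01  8.65363701e+01  1.08253893e-02
  8.16913214e+01  1.59040591e+02]
50 [-1.   0.   2.3] [-0.09  0.19  0.12] [0.5852 0.0365 0.1644] 6.3
100 [ 1.3 -5.5  2.2] [-0.99 -0.18  0.08] [0.5854 0.0362 0.1645] 7.2
140 [ 2.6 -7.9  2.7] [-1.42 -0.49  0.03] [0.5857 0.0359 0.1646] 7.9
```

Run:
```python
from h import *
import pickle
q=np.array(sensors.current_q());q[5]=159.04-162;robot.move_j(list(q));print(sensors.current_contact_force(),sensors.current_tool_rot())
gripper_to(.05);robot.dwell(.2)
robot.movel([.585,.0365,.30])
robot.goto([.543,.11,.32],[-90,0,122])
s=snapshot("wrist");pickle.dump(s,open("w2.pkl","wb"));save(s,"w2c.png",(240,20,400,215),3);print(sensors.current_t())
```

```text
[ 1.25259843 -5.49364588  1.87317412] [-89.89707536  -0.09700794 -91.36199978]
12.5167
```

View pics/w2c.png

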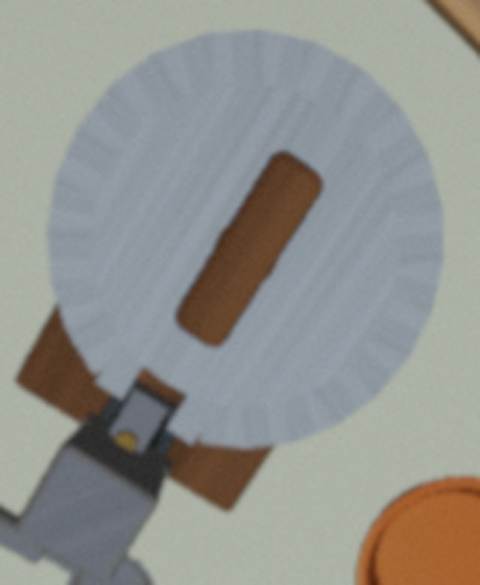

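The notch now lies under the foot: its inner edge is at (140,370)-(186,398) and the foot end at (140,385)-(171,405). I'll check the lateral offset numerically.

Run:
```python
from h import *
import pickle
s=pickle.load(open("w2.pkl","rb"))
W=lambda pts,z:np.array([atz(s,(240+x/3,20+y/3),z)[:2] for x,y in pts])
c=np.array([.585,.0362]);a=np.radians(89.2);R=np.array([[np.cos(a),np.sin(a)],[-np.sin(a),np.cos(a)]])
sf=lambda P:np.round((P-c)@R.T*1e3,1)
print("notch inner",sf(W([(140,370),(186,398)],.136)),"outer",sf(W([(97,378),(198,440)],.136)))
for z in (.154,.158,.160):print("foot",sf(W([(140,385),(171,405),(122,425),(160,450)],z)).tolist())
K=W([(272,152),(322,183),(178,318),(220,347)],.196);d=K[2:].mean(0)-K[:2].mean(0);print("knob",sf(K.mean(0)),np.degrees(np.arctan2(d[1],d[0])))
```

```text
notch inner [[ 57.4 -10.7]
 [ 57.    9.6]] outer [[ 68.9 -23. ]
 [ 68.4  22.2]]
foot [[59.1, -7.5], [59.2, 5.7], [75.2, -5.6], [75.7, 11.0]]
foot [[58.3, -7.4], [58.4, 5.7], [74.3, -5.5], [74.7, 10.9]]
foot [[58.0, -7.4], [58.1, 5.6], [73.8, -5.5], [74.2, 10.8]]
knob [ 0.4 -0.1] 90.14101279508161
```

Notch middle is at -0.5 mm and foot middle at about -0.9 mm, inside the ±3 mm clearance. I'll push the latch gently and stop if the force rises, so the lid can't tip.

Run:
```python
from h import *
gripper_to(0.0,30)
P=[.5864,.1328]
robot.goto([*P,.23],[-90,0,122])
robot.movel([*P,.206],max_speed=.05)
robot.dwell(.2);f0=sensors.current_contact_force()[2]
z=.206;out=[]
while z>.1755:
    z-=.0015;robot.movel([*P,z],max_speed=.03)
    f=sensors.current_contact_force()[2]-f0;tz=sensors.current_tool_pos()[2];out.append((round(tz*1e3,1),round(f,1)))
    if f>14:break
print(out,sensors.current_t())
```

```text
[(np.float64(204.4), np.float64(-0.9)), (np.float64(202.9), np.float64(-1.0)), (np.float64(201.4), np.float64(0.2)), (np.float64(199.9), np.float64(-1.1)), (np.float64(198.4), np.float64(-0.5)), (np.float64(196.9), np.float64(0.1)), (np.float64(195.4), np.float64(-0.1)), (np.float64(193.8), np.float64(-0.1)), (np.float64(192.4), np.float64(-1.1)), (np.float64(190.8), np.float64(0.7)), (np.float64(189.4), np.float64(-0.2)), (np.float64(187.8), np.float64(0.1)), (np.float64(186.3), np.float64(-0.1)), (np.float64(184.8), np.float64(-0.5)), (np.float64(183.4), np.float64(-0.3)), (np.float64(181.9), np.float64(0.1)), (np.float64(180.4), np.float64(-0.4)), (np.float64(178.8), np.float64(0.5)), (np.float64(177.3), np.float64(0.1)), (np.float64(176.0), np.float64(1.0)), (np.float64(175.9), np.float64(16.9))] 19.625
```

The latch hit a firm stop at z = 176 mm, which is the home height, with nothing at the 192 mm lid-blocked level. I'll retreat and take a verifying picture.

Run:
```python
from h import *
robot.movel([.5864,.1328,.32])
robot.goto([.543,.11,.32],[-90,0,122]);robot.dwell(.3)
a=snapshot("wrist")["image"][20:215,240:400];b=snapshot("scene")["image"][170:290,300:420]
A=np.hstack([cv2.resize(a,(369,450)),cv2.resize(b,(431,450))])
cv2.imwrite("pics/fin.png",A[:,:,::-1]);print(sensors.current_contact_force(),sensors.current_t())
```

```text
[ 0.526575    0.68865661 -0.12849441] 21.4583
```

View pics/fin.png

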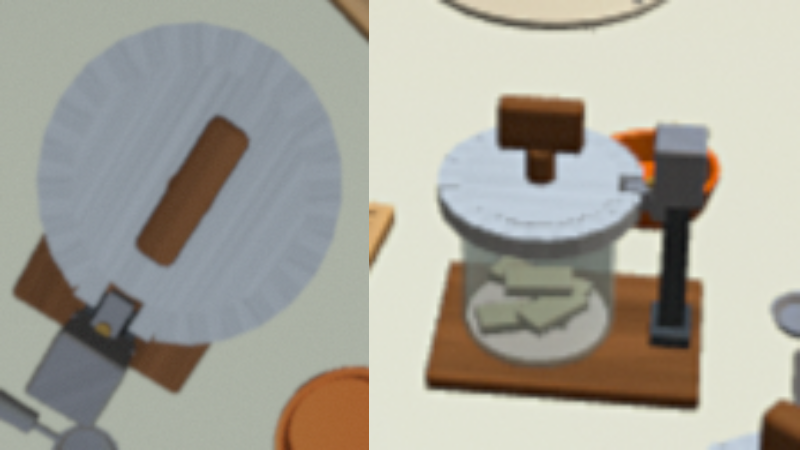

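The foot sits in the notch flush with the lid (left panel about (115,305), right panel about (633,184)). The lid is flat, the latch is down and the robot is clear.

```bash
python3 -c "
from h import *
robot.sign_off()"
```

```text
the job is handed in; nothing more can be done
```

The domino jar is locked and the job is handed in; the hand-in reports no verdict. I gripped the smaller lid by its bar knob and turned it about 168° counter-clockwise. Then I pushed the latch down with the closed fingers.

**Last checks:**
- **Alignment:** before the push, the wrist picture put the notch about 0.4 mm from the foot, against 3 mm of clearance.
- **Latch:** it went down with no block at the lid-top height and stopped firmly at z = 176 mm (about 17 N), which is fully home.
- **Final pictures:** the foot is flush in the notch, the lid is flat, and the robot is clear. The clock read about 21.5 s.
- **Force readings:** during the push they stayed near zero until the stop, not the roughly 3 N expected. They were taken between steps, so I relied on the stop height and the picture instead.
- **Bystanders:** I kept the arm clear of the score board, ashtray, teaspoon and domino, but did not re-measure their positions.

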